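Tip the tray down on the scale and zero it

ROBOT

A 7-joint arm with a two-finger parallel gripper is mounted at the origin on the work surface. World frame = base frame: x ahead of the robot, y to its left, z up, the work surface at z = 0. Lengths are in m, angles in rad, forces in N, time in s.
With the tool pointing down it reaches from about 0.4 to 0.85 m from the base axis. Payload 4.5 kg.
Tool frame: the origin (TCP) lies on the centre line of the jaws, within the pads' length; the fingertips stand 14 mm ahead of it and the grasp point (between the pads) lies 5 mm behind it; y points along the fingers, x is the direction in which the jaws open and shut, and the axes are right-handed (so a half turn about y gives the same grasp; the last joint's range is limited). The gripper opens to 88 mm and grips with 3 to 60 N. Pads are 18 mm wide; open, the fingers measure 123 mm over their backs; the gripper's body (75 mm by 187 mm) begins 45 mm behind the grasp point.
Start: joints at [1.182, 0.689, -0.195, 1.565, 0.157, 0.902, -0.215], TCP at [0.256, -0.57, 0.253] pointing down, gripper open.
Joint ranges: [-3.01, 3.01], [-0.46, 2.08], [-1.47, 1.51], [0.13, 2.56], [-1, 4.14], [0.04, 2.09], [-2.66, 2.66]. Speed limits (rad/s): [2.57, 2.57, 3.14, 3.14, 3.14, 3.14, 3.14].

INTERFACE

Orientations are given as a unit quaternion [w, x, y, z].
In Python, from plant import env gives the robot as it stands. The module is installed in compiled form; this text tells all that it offers.
- The arm moves only by the tool send_rows, never from a script. Its argument "plan" is a list of rows, each a list of 3 entries, a list of its own where there are three numbers: the turn, a rotation vector about the tool's x, y, z normalised to -1 to 1, where 1 is 2 pi rad, then the shift along the tool's x, y, z normalised to -1 to 1, where 1 is 30 cm, then the gripper command: -1 is fully open, 1 is shut, values between are in proportion. A call has 1 to 5 rows; each row is the pose to reach, as a shift and turn from the pose measured when the call began, along the tool's axes at that moment, turning the shorter way round; what a row does not reach only later rows make up. A row lasts 1/10 s, in which the tool goes at most 50 mm and 8.59 degrees, less where a joint would pass 70% of its speed; a pose out of reach is approached as far as the arm can. A call with a number of a shift or a turn outside -1 to 1 is refused whole. A call with a gripper value outside its range is refused whole. The fingers move at their own pace and stop on an object; "grip_force" is the grip in N (left out, the last holds). Time passes only in rows, so rows that repeat a pose let the fingers close. It gives the time, the measured TCP pose, the force and the opening at its end, in the units of the state.
- env.read_state(): the state, without advancing time (a new reading comes with each control period).
- env.camera(name): name is "scene" or "side" or "wrist"; returns (picture, depth): 400x640x3 uint8, red, green, blue; 400x640 float32, m along the optical axis (not along the pixel's ray), 0 where there is no reading.
- env.get_calibration(name): a dict with "fx", "fy", "cx", "cy" (pixels), "cam_to_world" (4x4, takes a point from camera to world coordinates); the wrist camera has in their place "tool_from_camera" (4x4, takes a point from camera to tool coordinates, whose origin is the TCP and whose axes are the tool frame's). Camera axes: x right, y down, z forward; pixel columns grow to the right and rows downward; lengths in m; the calibration is good to about 2 mm. A picture is of the moment at which its call begins: read the wrist's pose just before it. get_calibration takes no time and is no camera call.
- env.job_done(): hands the job in, once; it reports no verdict.
The state is a dict: "time_s": time; "joint_pos": joint angles; "qvel": joint speeds; "tau": joint torques, N m; "eef_pos": TCP position; "ee_rot": TCP orientation; "contact_force": force on the tool from outside, world axes, zero at the start; "torque": the same for the moment, N m; "opening": opening from 0.0 (shut) to 1.0 (fully open).
Only numpy, scipy, OpenCV 4.12 (cv2) and the standard library are available. Lean on these libraries where they do the work, as an engineer would, in place of code of your own. Each camera call takes 0.05 s, during which the arm holds its last target.

TASK

The large empty tray stands on its side on the scale's weighing plate: push it over so that it lies on its base, open side up and wholly on the plate. Then press the biggest of the three keys on the scale's console all the way down and let it go, so that the scale reads zero with the tray on it. Only push and press: do not lift the tray, do not press the two small keys, and leave everything else on the bench where it is.

Things in the scene. Friction and masses are not known exactly. Their poses are not given: they have to be found in the camera images.
- scale: Fixed shop scale, 375 x 340 mm, cream case, steel weighing plate. Origin: centre of its underside; x from console to plate, y left, z up. Console top (the 87 mm nearest the robot) 58 mm above the bench; plate x -102 to +187, y -170 to +170, its top 75 mm above the bench. Three keys in a row on the console at x -145, y about -125, -60, +5 mm, in any order; display at y +105.
- tray: Grey open tray 180 x 120 x 50 mm deep, walls 4 mm, 0.14-0.28 kg, standing on a long side on the plate, mouth to the robot. Origin: middle of the lower outer edge of its floor, on which it pivots. Standing: z up along the floor (0 to 120), y along its length (+-90), x out of the floor, away from the mouth (tray at x -50 to 0). Lying properly, x points straight down, origin still at plate height.
- tray_rim (a point): Middle of the top long edge of the mouth while the tray stands (tray frame -50, 0, +120 mm). Pushed here, or just below the top, towards the tray's +x, the tray turns over its pivot edge and falls onto its base by itself once leaning about 15 to 20 degrees.
- tray_base (a point): Centre of the outside of the tray's floor (tray frame 0, 0, +60 mm); with the tray lying on its base it is at plate height.
- tare_top (a point): Centre of the top of the biggest key (round dark cap, 34 mm across) on the console; it is pressed straight down.
- tare (a joint): Travel of the biggest key: 0 up, 0.006 m fully down; springs back; about 4 N fully down.
- key_a (a joint): Travel of one small key (round dark cap, 20 mm across), 0 up, 0.006 m down. Not to be pressed.
- key_b (a joint): Travel of the other small key, the same. Not to be pressed.
- key_a_top (a point): Centre of the top of the first small key.
- key_b_top (a point): Centre of the top of the second small key.
- punnet: Small grey tray, 120 x 85 x 45 mm, standing on its side on the bench left of the scale, built as the large one (origin: middle of its lower floor edge, z up, mouth to -x). Stays standing.
- endive_a: Endive head, 150 mm long, 52 mm thick, lying on the bench right of the scale; origin under its middle, x along it.
- endive_b: Endive head, 165 mm long, 57 mm thick, lying right of the scale; origin under its middle, x along it.
- endive_c: Endive head, 143 mm long, 50 mm thick, lying left of the scale; origin under its middle, x along it.
- knife: Paring knife, 200 mm, lying flat on the bench; origin where handle and blade meet, blade to +x.
- label_roll: White roll of labels, 68 mm across, 30 mm high, lying flat between the robot and the scale; origin under its centre.
- bottle: White closed bottle, 60 mm across, 150 mm high, standing right of the scale; origin under its centre.
There are look-alikes about, which are no part of the job. What is shaped like the tray but pink or yellow is not meant.

How it is judged:
On the way, in this order (a step that is already met when the one before it is completed fails the run):
1. the large tray lies at rest on its base on the plate, open side up (angle between tray's own x axis and vertical above 3.07 rad and z of tray_base in the frame of scale between 0.069 and 0.081 m and x of tray_base in the frame of scale between -0.0425 and 0.1275 m and y of tray_base in the frame of scale between -0.08 and 0.08 m and linear speed of tray below 0.02 m/s and angular speed of tray below 0.1 rad/s), for 0.2 s.
2. the biggest key is pressed down (value of joint tare above 0.0048 m), for 0.05 s.
At the end, for the whole second after the job is handed in: The large tray rests on the plate on its base, open side up: within 4 degrees of level, floor within 6 mm of plate height, centre within 85 mm (x) and 80 mm (y) of the plate's centre. All keys are up again (under 1.5 mm), the biggest having been pressed 4.8 mm or more after the tray was down (all of step 1 and value of joint each of tare, key_a, key_b below 0.0015 m); the robot touches nothing.
It fails at once if the tray is lifted: the edge it pivots on rises more than 15 mm off the plate (z of tray in the frame of scale above 0.09 m).
It fails at once if a small key is pressed (over 3 mm) (value of joint any of key_a, key_b above 0.003 m).
It fails at once if a bystander is moved more than 20 mm (distance of any of punnet, endive_a, endive_b, endive_c, knife, label_roll, bottle from where it was at the start of the episode above 0.02 m).
It fails at once if the small tray or the bottle is tipped (angle between any of punnet, bottle's own z axis and vertical above 0.25 rad).
It also fails if it takes over 40 s, if anything falls off the work surface, if the arm or the gripper's body presses on something with over 40 N, if the wrist force passes 120 N, or if a joint passes its speed limit or range.

## Working session

There is one attempt and no reset: what is moved stays moved. The work goes in short steps, Python scripts to look and compute and a tool call to move; the robot and the scene stay as the last step left them, time stands still between calls to the robot, and variables do not carry over. Pictures are saved under pics/ and viewed, and the job is handed in when it is done.

Besides the shell and the picture viewer there is one more tool, called after "Request:" by a JSON object that holds its "name" and its "arguments", one argument or row to a line. send_rows: Moves the arm, as the interface text tells. Scaled input: -1 to 1 covers 30 cm each way for a shift and 2 pi rad each way for a turn. Its arguments: {"type":"object","properties":{"plan":{"type":"array","items":{"type":"array"}},"grip_force":{"type":"number"}},"required":["plan"]}

```bash
mkdir -p pics
python3 - <<'E'
from plant import env
import cv2,numpy as np
print(env.read_state())
for n in ("scene","side"):
    im,d=env.camera(n); np.savez(f"{n}0.npz",im=im,d=d)
    cv2.imwrite(f"pics/{n}0.png",im[:,:,::-1])
    print(n,env.get_calibration(n))
print(env.get_calibration("wrist"))
E
```

```text
{'time_s': 0.0, 'joint_pos': array([ 1.18180703,  0.69001102, -0.19450949,  1.56632362,  0.15730163,
        0.90249133, -0.21513288]), 'qvel': array([-1.83633816e-03,  3.43356961e-04,  3.13783842e-04,  2.30663208e-04,
        2.91892158e-04,  3.74895453e-05, -3.53873435e-04]), 'tau': array([-4.14856268e-04, -5.27564514e+01, -1.26709800e+00, -1.53433031e+01,
       -5.26163320e-02,  6.54095915e-03,  1.70376165e-04]), 'eef_pos': array([ 0.25615015, -0.56944225,  0.25189846]), 'ee_rot': array([ 0.59410326, -0.59347706,  0.38451473, -0.38337282]), 'contact_force': array([ 0.46378739, -0.36907935, -0.34026306]), 'torque': array([-0.00703313,  0.0473103 , -0.04203249]), 'opening': 0.9978876414987898}
scene {'fx': 380.4772984530217, 'fy': 380.4772984530217, 'cx': 319.2905353154535, 'cy': 205.8910371811852, 'cam_to_world': array([[-0.81417823,  0.38173536, -0.43748362,  1.00907606],
       [ 0.58056025,  0.52489602, -0.62244193,  0.80298128],
       [-0.00797468, -0.76076428, -0.64897929,  0.89951951],
       [ 0.        ,  0.        ,  0.        ,  1.        ]])}
side {'fx': 414.9476898134712, 'fy': 414.9476898134712, 'cx': 322.6925129694324, 'cy': 196.47963465007712, 'cam_to_world': array([[-0.66308085, -0.53070567,  0.52789703, -0.086799  ],
       [-0.74844206,  0.45819249, -0.47947275,  0.6288268 ],
       [ 0.01258045, -0.71302954, -0.70102112,  0.95591809],
       [ 0.        ,  0.        ,  0.        ,  1.        ]])}
{'fx': 300.4654142758784, 'fy': 300.4654142758784, 'cx': 315.2248210605452, 'cy': 199.59069375516526, 'tool_from_camera': array([[ 9.99999795e-01, -5.17379364e-05, -6.38902186e-04,
         8.80112769e-04],
       [ 5.97218706e-04, -2.86820862e-01,  9.57984048e-01,
        -1.31213642e-01],
       [-2.32814593e-04, -9.57984233e-01, -2.86820772e-01,
         7.45869527e-02],
       [ 0.00000000e+00,  0.00000000e+00,  0.00000000e+00,
         1.00000000e+00]])}
```

View pics/scene0.png

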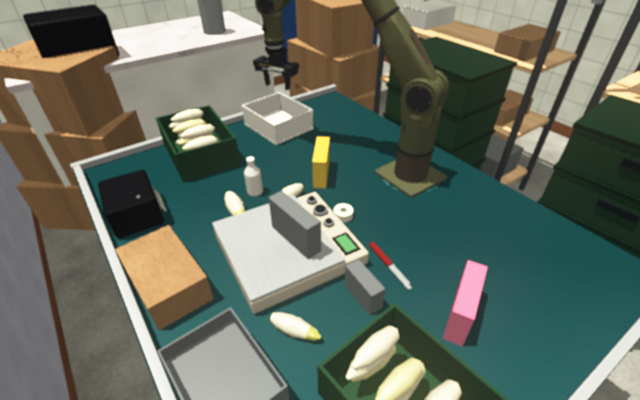

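View pics/side0.png

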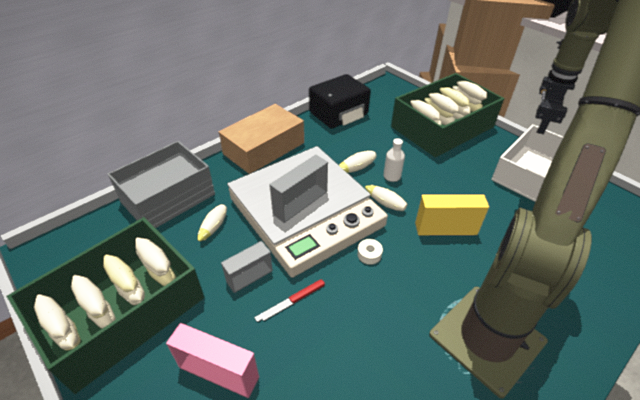

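The scene shows the grey tray standing on the plate (scene ~(296,222), side ~(300,190)). The keys are at side (332,229), (351,219) and (367,211). The small grey punnet is at side (247,267), and the pink and yellow look-alikes are at side (212,358) and (452,215). Next I'll enlarge this area.

Run:
```python
import cv2,numpy as np
a=np.load("side0.npz");b=np.load("scene0.npz")
A=cv2.resize(a['im'][140:280,220:400,::-1],None,fx=4.4,fy=4.2,interpolation=cv2.INTER_CUBIC)
cv2.imwrite("pics/sidecrop.png",A)
B=cv2.resize(b['im'][180:310,205:385,::-1],None,fx=4.4,fy=4.4,interpolation=cv2.INTER_CUBIC)
cv2.imwrite("pics/scenecrop.png",B)
```

```text
(no output)
```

View pics/sidecrop.png

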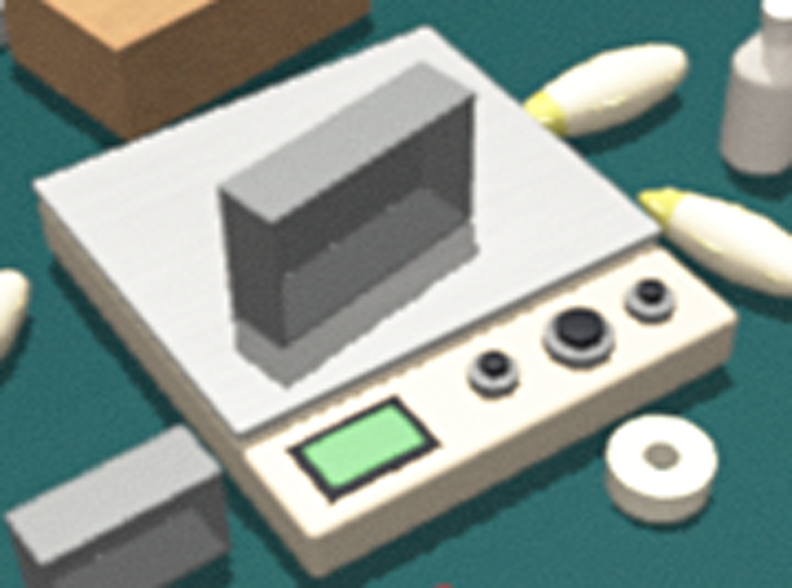

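View pics/scenecrop.png

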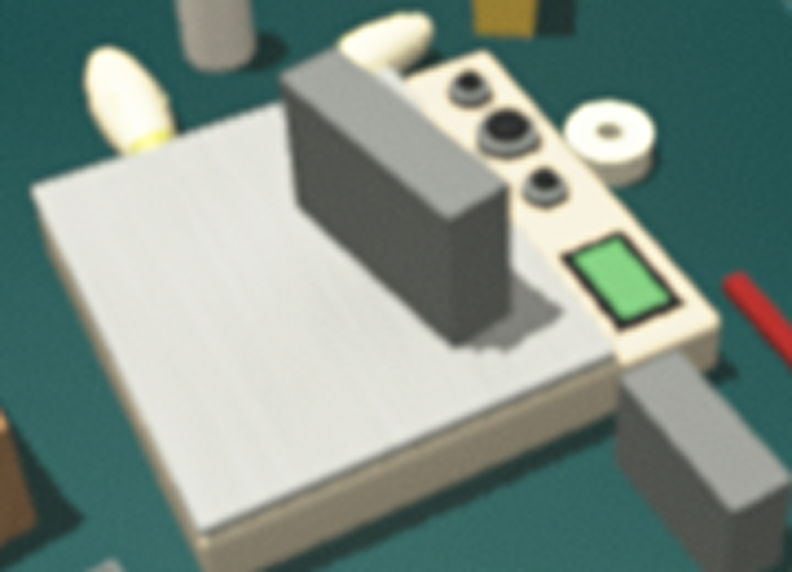

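The biggest key is the middle one: side crop (580,325), scene crop (507,125). Its cap is clearly wider than its neighbours at side (494,363) and (653,290). Next I compute positions.

```bash
cat > h.py <<'E'
import numpy as np
from plant import env
C={n:env.get_calibration(n) for n in ("side","scene")}
def ray(n,u,v):
    c=C[n];T=c["cam_to_world"];d=T[:3,:3]@np.array([(u-c["cx"])/c["fx"],(v-c["cy"])/c["fy"],1]);return T[:3,3],d
def onz(n,u,v,z):
    o,d=ray(n,u,v);return o+d*(z-o[2])/d[2]
def tri(p,q):
    o1,d1=ray("side",*p);o2,d2=ray("scene",*q)
    s=np.linalg.lstsq(np.c_[d1,-d2],o2-o1,rcond=None)[0]
    a=o1+s[0]*d1;b=o2+s[1]*d2;return (a+b)/2,np.linalg.norm(a-b)
def S(x,y):return (x/4.4+220-.4,y/4.2+140-.4)
def Q(x,y):return (x/4.4+205-.4,y/4.4+180-.4)
E
python3 - <<'E'
from h import *
np.set_printoptions(precision=4,suppress=True)
print("plate side",[onz("side",*S(*p),.075) for p in[(40,185),(430,28),(660,233),(240,435)]])
print("plate scene",[onz("scene",*Q(*p),.075) for p in[(205,532),(32,188),(617,352)]])
print("tray top side",[onz("side",*S(*p),.195) for p in[(220,190),(425,63),(475,95),(272,220)]])
print("tray top scene",[onz("scene",*Q(*p),.195) for p in[(455,220),(285,78),(335,50),(508,185)]])
print("floor edge scene",[onz("scene",*Q(*p),.075) for p in[(300,205),(458,347)]])
for p,q in [((580,325),(508,126)),((494,363),(545,180)),((653,290),(470,82))]: print("key",tri(S(*p),Q(*q)))
print("roll",[onz("side",*S(660,455),.03)])
d=np.load("side0.npz")['d']
c=C['side']
for p in [(580,325),(494,363),(653,290),(540,300)]:
    u,v=S(*p);z=d[int(round(v)),int(round(u))];o,r=ray("side",u,v);print("depthpt",o+r*z)
E
```

```text
plate side [array([0.8105, 0.2101, 0.075 ]), array([ 0.7738, -0.1236,  0.075 ]), array([ 0.4878, -0.0859,  0.075 ]), array([0.5274, 0.2458, 0.075 ])]
plate scene [array([0.8151, 0.2159, 0.075 ]), array([ 0.7772, -0.1235,  0.075 ]), array([0.5317, 0.2481, 0.075 ])]
tray top side [array([0.6128, 0.1868, 0.195 ]), array([0.6289, 0.0073, 0.195 ]), array([0.5816, 0.0053, 0.195 ]), array([0.5701, 0.1797, 0.195 ])]
tray top scene [array([0.6148, 0.1887, 0.195 ]), array([0.6302, 0.0095, 0.195 ]), array([0.5875, 0.0033, 0.195 ]), array([0.5708, 0.1823, 0.195 ])]
floor edge scene [array([0.6288, 0.0062, 0.075 ]), array([0.6131, 0.1838, 0.075 ])]
key (array([0.458 , 0.0217, 0.0755]), np.float64(0.003149410595828152))
key (array([0.4706, 0.0861, 0.0741]), np.float64(0.001746328945781965))
key (array([ 0.4506, -0.0395,  0.0742]), np.float64(0.0031325813442340685))
roll [array([0.3681, 0.0328, 0.03  ])]
depthpt [0.4554 0.0237 0.0811]
depthpt [0.4668 0.0892 0.0808]
depthpt [ 0.4492 -0.0386  0.078 ]
depthpt [0.5049 0.0112 0.0577]
```

Run:
```python
from h import *
from scipy.spatial.transform import Rotation as R
np.set_printoptions(precision=4,suppress=True)
s=env.read_state();q=s["ee_rot"];r=R.from_quat(q,scalar_first=True)
print("tool axes cols x,y,z\n",r.as_matrix())
print("bottle base", onz("side",395,178,0), "yellow",onz("side",452,195,.12))
yaw=np.deg2rad(5)
f=np.array([np.cos(yaw),np.sin(yaw),0])
for sg in (1,-1):
    z=-sg*f; y=np.array([0,0,-1.]); x=np.cross(y,z)
    M=R.from_matrix(np.c_[x,y,z])
    print(sg,"rotvec tool/2pi",(r.inv()*M).as_rotvec()/(2*np.pi))
    for t in ([.52,.088,.27],):
        print("shift/0.3",r.inv().apply(np.array(t)-s["eef_pos"])/.3)
```

```text
tool axes cols x,y,z
 [[ 0.4104 -0.0008  0.9119]
 [-0.9119  0.0015  0.4104]
 [-0.0017 -1.     -0.0001]]
bottle base [ 0.538  -0.2744  0.    ] yellow [ 0.3021 -0.2309  0.12  ]
1 rotvec tool/2pi [-0.0004 -0.4466 -0.0001]
shift/0.3 [-1.6378 -0.0575  1.7013]
-1 rotvec tool/2pi [ 0.0001  0.0534 -0.0003]
shift/0.3 [-1.6378 -0.0575  1.7013]
```

Request:
{"name": "send_rows", "arguments": {
  "plan": [
    [[0, 0, 0], [-0.54, -0.1, 0.57], 1],
    [[0, 0, 0], [-0.54, -0.1, 0.57], 1],
    [[0, 0, 0], [-0.54, -0.1, 0.57], 1],
    [[0, 0, 0], [-0.54, -0.1, 0.57], 1],
    [[0, 0, 0], [-0.54, -0.1, 0.57], 1]
  ],
  "grip_force": 20
}}

```text
time_s: 0.6
eef_pos: [0.3466, -0.3484, 0.2824]
ee_rot: [0.595, -0.594, 0.384, -0.382]
contact_force: [0.9, -0.6, 0.4]
opening: 0.572
```

Request:
{"name": "send_rows", "arguments": {
  "plan": [
    [[0, 0, 0], [-0.54, 0, 0.57], 1],
    [[0, 0, 0], [-0.54, 0, 0.57], 1],
    [[0, 0, 0], [-0.54, 0, 0.57], 1],
    [[0, 0, 0], [-0.54, 0, 0.57], 1],
    [[0, 0, 0], [-0.54, 0, 0.57], 1]
  ]
}}

```text
time_s: 1.1
eef_pos: [0.4361, -0.1271, 0.2829]
ee_rot: [0.596, -0.594, 0.383, -0.382]
contact_force: [0.1, 0.4, 0.1]
opening: 0.112
```

```bash
cat > tgt.py <<'E'
import sys
from h import *
from scipy.spatial.transform import Rotation as R
np.set_printoptions(precision=4,suppress=True)
s=env.read_state();r=R.from_quat(s["ee_rot"],scalar_first=True)
print(s["time_s"],s["eef_pos"],s["opening"],s["contact_force"])
t=np.array([float(a) for a in sys.argv[1:4]]);yaw=np.deg2rad(float(sys.argv[4]))
z=np.array([np.cos(yaw),np.sin(yaw),0]);y=np.array([0,0,-1.]);x=np.cross(y,z)
print("turn",(r.inv()*R.from_matrix(np.c_[x,y,z])).as_rotvec()/(2*np.pi))
print("shift",r.inv().apply(t-s["eef_pos"])/.3)
E
python3 tgt.py .52 .088 .27 5
```

```text
1.1 [ 0.4361 -0.1271  0.2829] 0.11168215124315167 [0.1233 0.3756 0.0593]
turn [-0.0001  0.0542 -0.0006]
shift [-0.5361  0.0455  0.5519]
```

Request:
{"name": "send_rows", "arguments": {
  "plan": [
    [[0, 0.054, 0], [-0.535, 0.02, 0.55], 1],
    [[0, 0.054, 0], [-0.535, 0.02, 0.55], 1],
    [[0, 0.054, 0], [-0.535, 0.02, 0.55], 1],
    [[0, 0.054, 0], [-0.535, 0.02, 0.55], 1],
    [[0, 0.054, 0], [-0.535, 0.02, 0.55], 1]
  ]
}}

```text
time_s: 1.6
eef_pos: [0.5201, 0.0917, 0.2774]
ee_rot: [0.524, -0.521, 0.478, -0.475]
contact_force: [-0.1, 0.1, 0.3]
opening: 0.004
```

```bash
python3 tgt.py .54 .090 .192 5
python3 - <<'E'
from plant import env
import cv2
for n in("side","wrist"):
    im,d=env.camera(n); cv2.imwrite(f"pics/{n}1.png",im[:,:,::-1])
E
```

```text
1.6 [0.5201 0.0917 0.2774] 0.003670127610070035 [-0.1062  0.0944  0.292 ]
turn [ 0.      0.0009 -0.0008]
shift [0.0134 0.2845 0.0655]
```

View pics/side1.png

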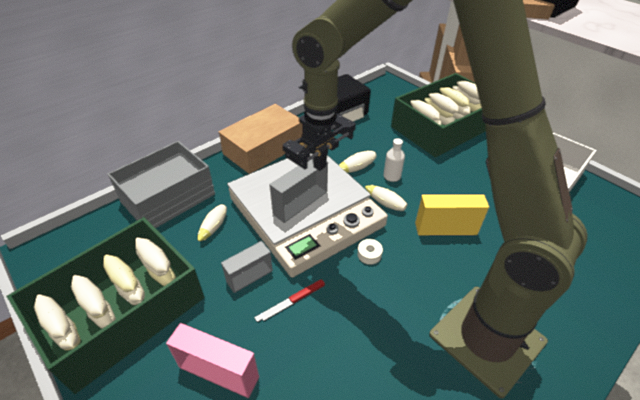

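View pics/wrist1.png

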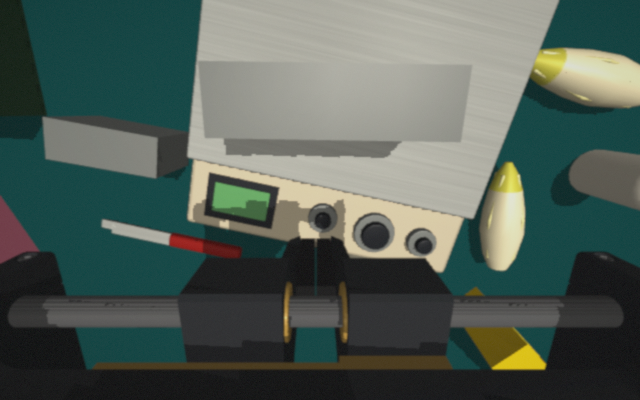

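```bash
cat >> h.py <<'E'
from scipy.spatial.transform import Rotation as Rr
def wonz(u,v,z,s=None):
    s=s or env.read_state();c=env.get_calibration("wrist");T=c["tool_from_camera"];r=Rr.from_quat(s["ee_rot"],scalar_first=True)
    d=r.apply(T[:3,:3]@np.array([(u-c["cx"])/c["fx"],(v-c["cy"])/c["fy"],1]));o=s["eef_pos"]+r.apply(T[:3,3])
    return o+d*(z-o[2])/d[2]
E
python3 - <<'E'
from h import *
np.set_printoptions(precision=4,suppress=True)
for p in [(204,138),(462,142),(198,62),(471,66)]: print(wonz(*p,.195))
for p in [(322,217),(374,233),(422,243)]: print("key",wonz(*p,.0755))
for p in [(201,0),(559,0),(189,157),(474,218)]: print("plate",wonz(*p,.075))
E
```

```text
[0.5685 0.1775 0.195 ]
[ 0.5836 -0.0025  0.195 ]
[0.6173 0.181  0.195 ]
[0.6322 0.0033 0.195 ]
key [0.4755 0.0829 0.0755]
key [0.4615 0.019  0.0755]
key [ 0.4545 -0.0404  0.0755]
plate [0.6856 0.2228 0.075 ]
plate [ 0.7186 -0.1207  0.075 ]
plate [0.531  0.2378 0.075 ]
plate [ 0.492  -0.0949  0.075 ]
```

Request:
{"name": "send_rows", "arguments": {
  "plan": [
    [[0, 0.001, -0.001], [0.013, 0.14, 0.03], 1],
    [[0, 0.001, -0.001], [0.013, 0.28, 0.065], 1],
    [[0, 0.001, -0.001], [0.013, 0.28, 0.065], 1]
  ]
}}

```text
time_s: 2.0
eef_pos: [0.5375, 0.0915, 0.1885]
ee_rot: [-0.52, 0.525, -0.479, 0.475]
contact_force: [-1.5, -1.0, -0.2]
opening: 0.0
```

```bash
python3 tgt.py .562 .092 .192 5
python3 - <<'E'
from plant import env
import cv2
im,d=env.camera("scene"); cv2.imwrite("pics/scene2.png",cv2.resize(im[100:320,180:400,::-1],None,fx=2.7,fy=2.7,interpolation=cv2.INTER_CUBIC))
E
```

```text
2.0 [0.5375 0.0915 0.1885] 0.0004417235754107772 [-1.543  -1.0229 -0.2159]
turn [0.0015 0.0007 0.0001]
shift [ 0.0058 -0.0126  0.0813]
```

View pics/scene2.png

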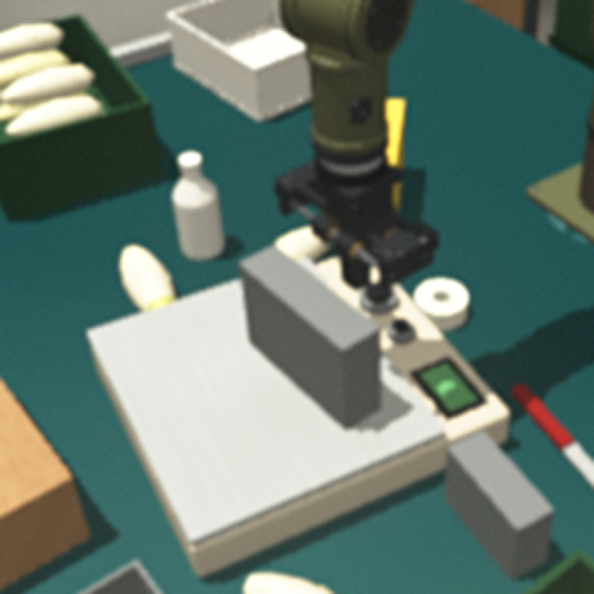

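The gripper sits just robot-side of the standing tray's rim (rim centre at crop ~(310,300)). I'll now push slowly.

Request:
{"name": "send_rows", "arguments": {
  "plan": [
    [[0.0015, 0, 0], [0, 0, 0.015], 1],
    [[0.0015, 0, 0], [0, 0, 0.03], 1],
    [[0.0015, 0, 0], [0, 0, 0.045], 1],
    [[0.0015, 0, 0], [0, 0, 0.06], 1],
    [[0.0015, 0, 0], [0, 0, 0.075], 1]
  ]
}}

```text
time_s: 2.55
eef_pos: [0.5617, 0.0938, 0.1919]
ee_rot: [0.524, -0.521, 0.475, -0.478]
contact_force: [0.0, -0.5, 1.0]
opening: 0.006
```

Request:
{"name": "send_rows", "arguments": {
  "plan": [
    [[0, 0, 0], [0, 0, 0.014], 1],
    [[0, 0, 0], [0, 0, 0.028], 1],
    [[0, 0, 0], [0, 0, 0.042], 1],
    [[0, 0, 0], [0, 0, 0.056], 1],
    [[0, 0, 0], [0, 0, 0.07], 1]
  ]
}}

```text
time_s: 3.05
eef_pos: [0.5829, 0.0957, 0.192]
ee_rot: [0.524, -0.521, 0.475, -0.478]
contact_force: [0.0, 0.4, -0.1]
opening: 0.005
```

```bash
python3 tgt.py .62 .098 .188 5
python3 - <<'E'
from plant import env
import cv2
im,d=env.camera("scene"); cv2.imwrite("pics/scene3.png",cv2.resize(im[100:320,180:400,::-1],None,fx=2.7,fy=2.7,interpolation=cv2.INTER_CUBIC))
E
```

```text
3.05 [0.5829 0.0957 0.192 ] 0.0050809705233459705 [ 0.0444  0.4444 -0.0549]
turn [-0.0009  0.0006 -0.    ]
shift [0.0036 0.0139 0.1236]
```

View pics/scene3.png

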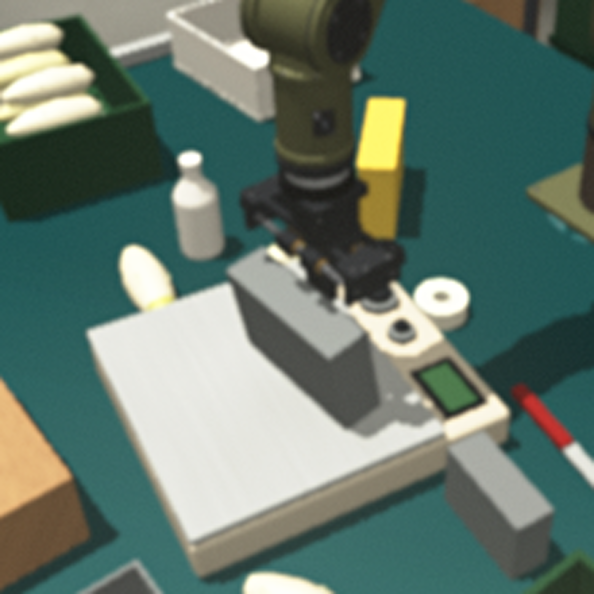

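The tray is leaning about its pivot edge and that edge hasn't slid: bottom corner at crop ~(348,425), as before. I keep pushing slowly.

Request:
{"name": "send_rows", "arguments": {
  "plan": [
    [[0, 0, 0], [0, 0, 0.013], 1],
    [[0, 0, 0], [0, 0, 0.026], 1],
    [[0, 0, 0], [0, 0, 0.039], 1],
    [[0, 0, 0], [0, 0, 0.052], 1],
    [[0, 0, 0], [0, 0, 0.065], 1]
  ]
}}

```text
time_s: 3.6
eef_pos: [0.6036, 0.0976, 0.1921]
ee_rot: [0.524, -0.52, 0.475, -0.478]
contact_force: [-1.0, -0.1, -0.7]
opening: 0.006
```

Run:
```python
from plant import env
import cv2
im,d=env.camera("scene"); cv2.imwrite("pics/scene4.png",cv2.resize(im[100:320,180:400,::-1],None,fx=2.7,fy=2.7,interpolation=cv2.INTER_CUBIC))
```

```text
(no output)
```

View pics/scene4.png

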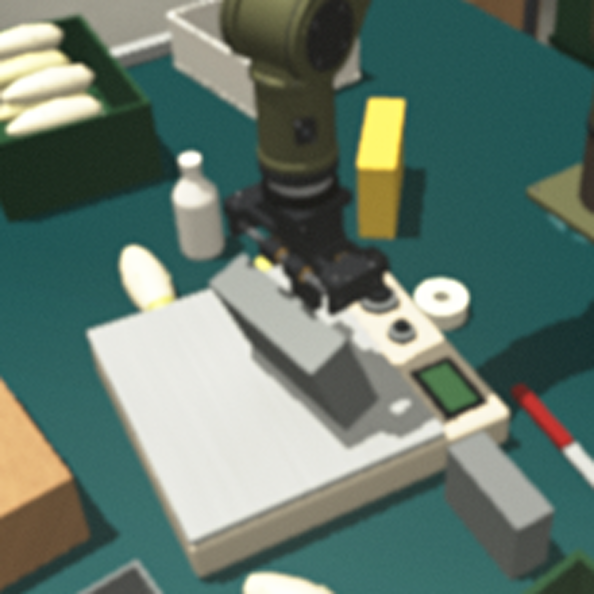

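It now leans about 20–25° and may already be falling. I'll hold for 0.3 s and look.

Request:
{"name": "send_rows", "arguments": {
  "plan": [
    [[0, 0, 0], [0, 0, 0.006], 1],
    [[0, 0, 0], [0, 0, 0.006], 1],
    [[0, 0, 0], [0, 0, 0.006], 1]
  ]
}}

```text
time_s: 3.95
eef_pos: [0.606, 0.0978, 0.1922]
ee_rot: [0.524, -0.52, 0.475, -0.479]
contact_force: [-0.3, -0.4, 0.1]
opening: 0.011
```

Run:
```python
from plant import env
import cv2
im,d=env.camera("scene"); cv2.imwrite("pics/scene5.png",cv2.resize(im[100:320,180:400,::-1],None,fx=2.7,fy=2.7,interpolation=cv2.INTER_CUBIC))
```

```text
(no output)
```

View pics/scene5.png

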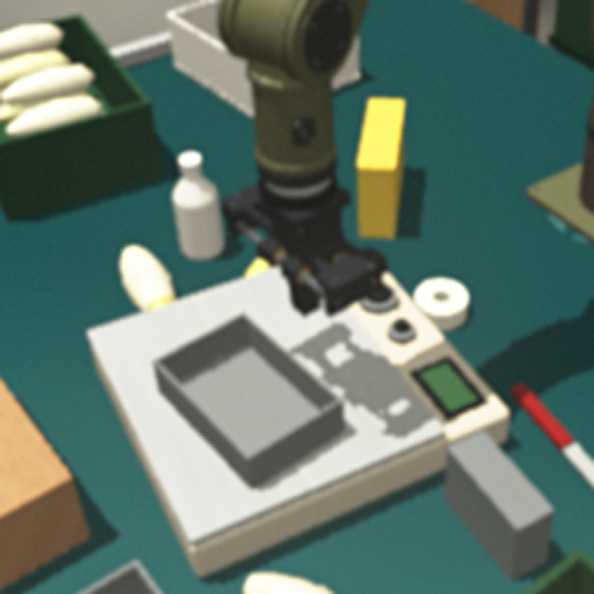

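The tray lies on its base, open side up (crop corners ~(157,363), (243,318), (343,403), (250,462)). I check where it ended up and work out the move to above the key.

```bash
python3 - <<'E'
from h import *
np.set_printoptions(precision=4,suppress=True)
P=np.array([onz("scene",x/2.7+180-.3,y/2.7+100-.3,.125) for x,y in [(157,365),(243,318),(343,403),(250,462)]])
c=P.mean(0);y=np.deg2rad(-6.7);d=c[:2]-[.652,.063]
print(P,c,"rel plate centre",d@[np.cos(y),np.sin(y)],d@[-np.sin(y),np.cos(y)])
E
python3 tgt.py .459 .021 .15 -1.5
```

```text
[[0.752  0.0269 0.125 ]
 [0.6401 0.0157 0.125 ]
 [0.6218 0.1894 0.125 ]
 [0.7384 0.2009 0.125 ]] [0.6881 0.1082 0.125 ] rel plate centre 0.030551578644643834 0.049122957261058
4.0 [0.6059 0.0978 0.1922] 0.0004173865841922115 [-0.5506 -0.6596 -0.3834]
turn [-0.0012  0.0186 -0.0001]
shift [ 0.2107  0.1367 -0.5118]
```

Request:
{"name": "send_rows", "arguments": {
  "plan": [
    [[-0.001, 0.0186, 0], [0.06, 0, -0.16], 1],
    [[-0.001, 0.0186, 0], [0.13, 0, -0.32], 1],
    [[-0.001, 0.0186, 0], [0.21, 0.05, -0.5], 1],
    [[-0.001, 0.0186, 0], [0.21, 0.1, -0.51], 1],
    [[-0.001, 0.0186, 0], [0.21, 0.1, -0.51], 1]
  ]
}}

```text
time_s: 4.5
eef_pos: [0.4554, 0.0195, 0.1601]
ee_rot: [0.491, -0.495, 0.508, -0.506]
contact_force: [0.6, -0.1, -0.2]
opening: 0.007
```

```bash
python3 tgt.py .459 .021 .10 -1.5
python3 - <<'E'
from plant import env
import cv2
for n,(a,b,c,d) in {"side":(140,280,220,400),"scene":(150,310,205,385)}.items():
    im,_=env.camera(n); cv2.imwrite(f"pics/{n}6.png",cv2.resize(im[a:b,c:d,::-1],None,fx=3.6,fy=3.6,interpolation=cv2.INTER_CUBIC))
im,_=env.camera("wrist"); cv2.imwrite("pics/wrist6.png",im[:,:,::-1])
E
```

```text
4.5 [0.4554 0.0195 0.1601] 0.007207761242709676 [ 0.5978 -0.0572 -0.1808]
turn [ 0.0009 -0.0003  0.0002]
shift [-0.0055  0.2002  0.0128]
```

View pics/side6.png

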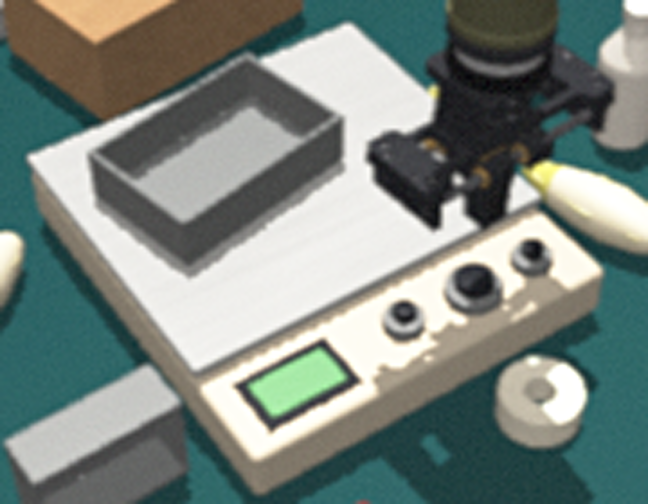

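View pics/scene6.png

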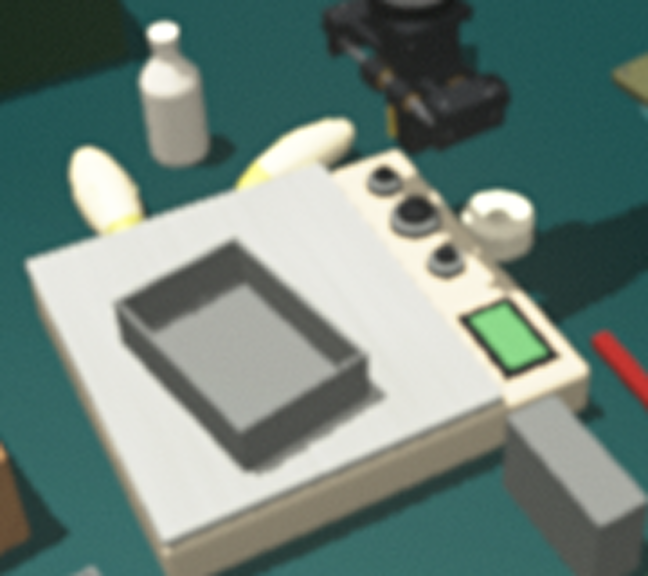

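View pics/wrist6.png

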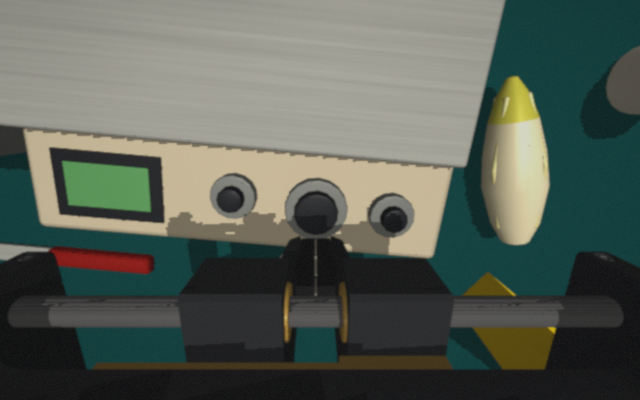

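The wrist view shows the big key's dark cap at (316,212), straight ahead of the closed fingertips. The small keys are at (230,199) and (393,219). The tray lies flat in both other views.

```bash
python3 - <<'E'
from h import *
np.set_printoptions(precision=4,suppress=True)
for z in(.07,.0755,.08): print(wonz(316,212,z))
im,d=env.camera("wrist")
c=env.get_calibration("wrist")
for v in (205,210,215):
    z=d[v,316];s=env.read_state();T=c["tool_from_camera"]
    r=Rr.from_quat(s["ee_rot"],scalar_first=True)
    print(v,z,s["eef_pos"]+r.apply(T[:3,:3]@np.array([(316-c["cx"])/c["fx"],(v-c["cy"])/c["fy"],1])*z+T[:3,3]))
E
python3 tgt.py .459 .0205 .10 -1.5
```

```text
[0.46   0.0214 0.07  ]
[0.4618 0.0214 0.0755]
[0.4634 0.0213 0.08  ]
205 0.22385971 [0.469  0.0213 0.0796]
210 0.22587967 [0.4648 0.0214 0.0787]
215 0.2259194 [0.4611 0.0215 0.0797]
4.7 [0.4618 0.0223 0.1616] 0.005400703229666341 [ 0.6034  0.8268 -0.2688]
turn [-0.0007  0.0002 -0.0003]
shift [ 0.0067  0.2054 -0.0102]
```

Request:
{"name": "send_rows", "arguments": {
  "plan": [
    [[0, 0, 0], [0.004, 0.1, -0.003], 1],
    [[0, 0, 0], [0.004, 0.19, -0.003], 1],
    [[0, 0, 0], [0.004, 0.19, -0.003], 1],
    [[0, 0, 0], [0.004, 0.19, -0.003], 1]
  ]
}}

```text
time_s: 5.1
eef_pos: [0.4621, 0.0219, 0.1049]
ee_rot: [-0.496, 0.492, -0.505, 0.507]
contact_force: [0.5, 0.5, -0.3]
opening: 0.003
```

```bash
python3 tgt.py .461 .0213 .098 -1.5
python3 - <<'E'
from plant import env
import cv2
im,_=env.camera("side"); cv2.imwrite("pics/side7.png",cv2.resize(im[140:280,280:460,::-1],None,fx=4.2,fy=4.2,interpolation=cv2.INTER_CUBIC))
im,_=env.camera("wrist"); cv2.imwrite("pics/wrist7.png",im[:,:,::-1])
E
python3 tgt.py .461 .0213 .098 -1.5
```

```text
5.1 [0.4621 0.0219 0.1049] 0.0032798875926090382 [ 0.4617  0.5244 -0.284 ]
turn [-0.0008  0.0003 -0.0003]
shift [ 0.002   0.0231 -0.0038]
5.2 [0.4624 0.0216 0.1057] 0.0056863530183998215 [-0.5687  0.0807  0.8474]
turn [-0.0011  0.0002 -0.0004]
shift [ 0.0012  0.0257 -0.0047]
```

View pics/side7.png

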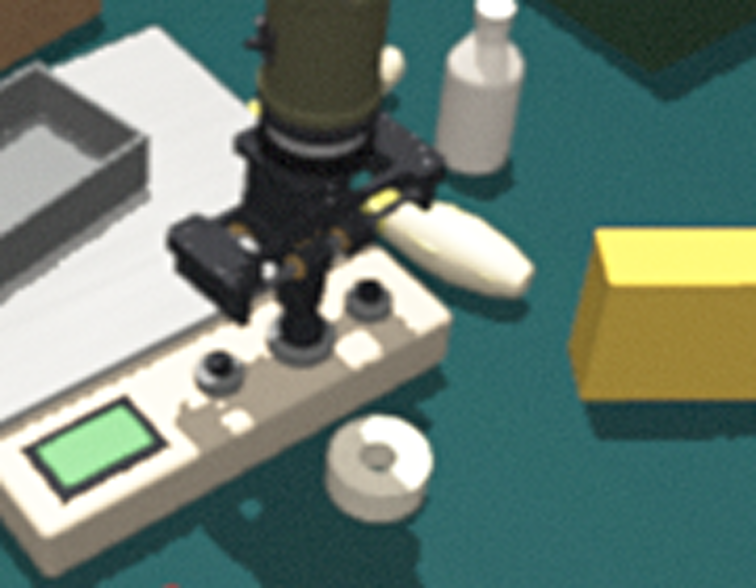

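View pics/wrist7.png

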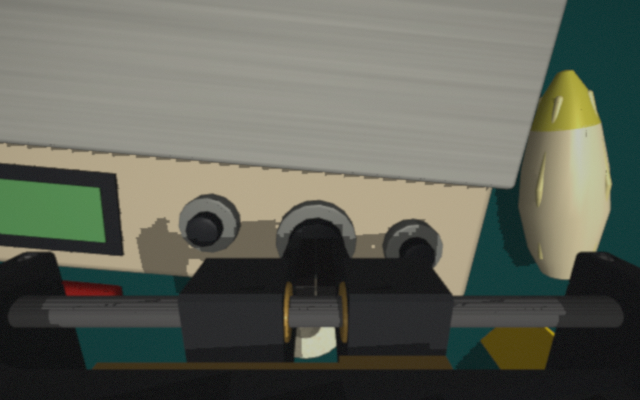

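The fingertips are centred over the big cap (side crop (300,330)), clear of both small keys. I press down in steps.

Request:
{"name": "send_rows", "arguments": {
  "plan": [
    [[0, 0, 0], [0, 0.012, -0.003], 1],
    [[0, 0, 0], [0, 0.024, -0.003], 1],
    [[0, 0, 0], [0, 0.036, -0.003], 1],
    [[0, 0, 0], [0, 0.046, -0.003], 1],
    [[0, 0, 0], [0, 0.046, -0.003], 1]
  ]
}}

```text
time_s: 5.7
eef_pos: [0.4618, 0.0217, 0.0917]
ee_rot: [-0.496, 0.491, -0.505, 0.507]
contact_force: [-0.1, 0.6, 2.4]
opening: 0.006
```

Request:
{"name": "send_rows", "arguments": {
  "plan": [
    [[0, 0, 0], [0, 0.007, 0], 1],
    [[0, 0, 0], [0, 0.014, 0], 1],
    [[0, 0, 0], [0, 0.014, 0], 1]
  ]
}}

```text
time_s: 6.0
eef_pos: [0.4618, 0.0217, 0.0883]
ee_rot: [-0.496, 0.491, -0.505, 0.508]
contact_force: [-0.3, -0.1, 13.2]
opening: 0.006
```

13 N is well over the 4 N spring force, so the key is on its stop. I hold briefly, then release.

Request:
{"name": "send_rows", "arguments": {
  "plan": [
    [[0, 0, 0], [0, 0.002, 0], 1],
    [[0, 0, 0], [0, 0.002, 0], 1]
  ]
}}

```text
time_s: 6.2
eef_pos: [0.4618, 0.0217, 0.0883]
ee_rot: [-0.496, 0.491, -0.505, 0.508]
contact_force: [-0.6, 0.0, 11.7]
opening: 0.005
```

Request:
{"name": "send_rows", "arguments": {
  "plan": [
    [[0, 0, 0], [0, -0.03, 0], 1],
    [[0, 0, 0], [0, -0.1, 0], 1],
    [[0, 0, 0], [0, -0.25, -0.02], 1],
    [[0, 0, 0], [0, -0.4, -0.05], 1],
    [[0, 0, 0], [0, -0.4, -0.05], 1]
  ]
}}

```text
time_s: 6.7
eef_pos: [0.4468, 0.0218, 0.2126]
ee_rot: [-0.498, 0.489, -0.503, 0.509]
contact_force: [0.2, -0.4, -0.2]
opening: 0.003
```

Run:
```python
from plant import env
import cv2
print(env.read_state()["eef_pos"],env.read_state()["contact_force"])
for n,(a,b,c,d) in {"side":(140,300,210,410),"scene":(150,310,205,405)}.items():
    im,_=env.camera(n); cv2.imwrite(f"pics/{n}8.png",cv2.resize(im[a:b,c:d,::-1],None,fx=3.6,fy=3.6,interpolation=cv2.INTER_CUBIC))
im,_=env.camera("wrist"); cv2.imwrite("pics/wrist8.png",im[:,:,::-1])
```

```text
[0.44684775 0.02181384 0.21257573] [ 0.24406578 -0.44563932 -0.1629534 ]
```

View pics/side8.png

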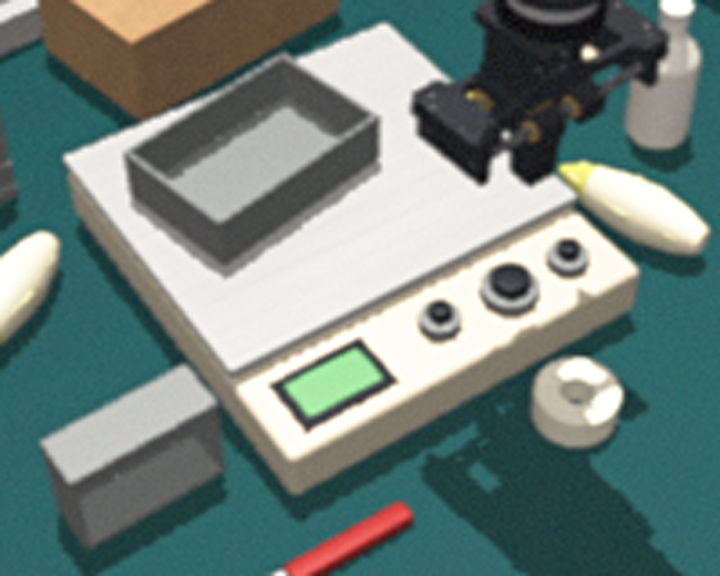

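View pics/scene8.png

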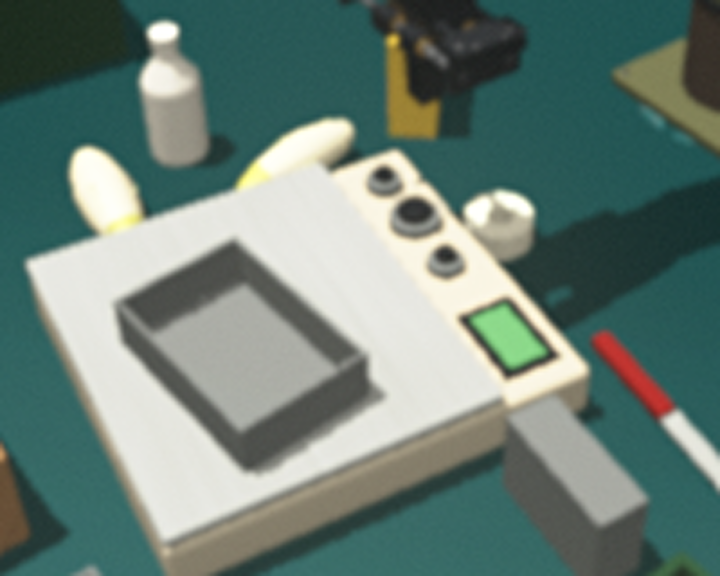

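View pics/wrist8.png

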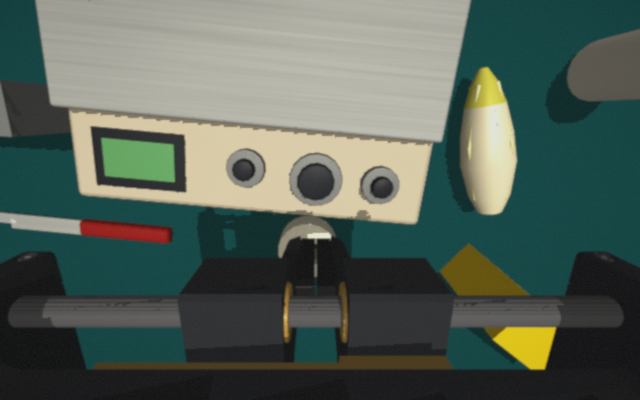

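The tray lies flat, all the keys look up and the bystanders haven't moved. I want firmer evidence of the full 6 mm travel, so I press again, logging force against height.

Request:
{"name": "send_rows", "arguments": {
  "plan": [
    [[0, 0, 0], [0, 0.16, 0.05], 1],
    [[0, 0, 0], [0, 0.32, 0.05], 1],
    [[0, 0, 0], [0, 0.37, 0.05], 1],
    [[0, 0, 0], [0, 0.37, 0.05], 1],
    [[0, 0, 0], [0, 0.37, 0.05], 1]
  ]
}}

```text
time_s: 7.35
eef_pos: [0.4607, 0.0215, 0.0965]
ee_rot: [-0.496, 0.492, -0.505, 0.507]
contact_force: [1.1, 0.8, 0.3]
opening: 0.006
```

Request:
{"name": "send_rows", "arguments": {
  "plan": [
    [[0, 0, 0], [0, 0.013, 0], 1],
    [[0, 0, 0], [0, 0.013, 0], 1]
  ]
}}

```text
time_s: 7.55
eef_pos: [0.4613, 0.0215, 0.0932]
ee_rot: [-0.496, 0.491, -0.505, 0.508]
contact_force: [-0.0, 0.0, 0.9]
opening: 0.006
```

Request:
{"name": "send_rows", "arguments": {
  "plan": [
    [[0, 0, 0], [0, 0.007, 0], 1],
    [[0, 0, 0], [0, 0.007, 0], 1]
  ]
}}

```text
time_s: 7.75
eef_pos: [0.4613, 0.0215, 0.0915]
ee_rot: [-0.496, 0.491, -0.505, 0.508]
contact_force: [-0.3, -0.2, 3.3]
opening: 0.007
```

Request:
{"name": "send_rows", "arguments": {
  "plan": [
    [[0, 0, 0], [0, 0.007, 0], 1],
    [[0, 0, 0], [0, 0.007, 0], 1]
  ]
}}

```text
time_s: 7.95
eef_pos: [0.4613, 0.0215, 0.0896]
ee_rot: [-0.496, 0.491, -0.505, 0.508]
contact_force: [-0.6, 0.8, 3.4]
opening: 0.003
```

Request:
{"name": "send_rows", "arguments": {
  "plan": [
    [[0, 0, 0], [0, 0.007, 0], 1],
    [[0, 0, 0], [0, 0.007, 0], 1]
  ]
}}

```text
time_s: 8.15
eef_pos: [0.4613, 0.0215, 0.0883]
ee_rot: [-0.496, 0.491, -0.505, 0.508]
contact_force: [-2.3, -0.5, 13.2]
opening: -0.001
```

Request:
{"name": "send_rows", "arguments": {
  "plan": [
    [[0, 0, 0], [0, 0.007, 0], 1],
    [[0, 0, 0], [0, 0.007, 0], 1]
  ]
}}

```text
time_s: 8.35
eef_pos: [0.4614, 0.0215, 0.088]
ee_rot: [-0.497, 0.491, -0.504, 0.508]
contact_force: [-3.5, 0.9, 28.4]
opening: 0.003
```

Spring force runs 0.9 N, 3.3 N, 3.4 N, then a hard stop at TCP z ≈ 0.0885. Contact begins at about 0.0945, so the travel is about 6 mm. I release and retreat.

Request:
{"name": "send_rows", "arguments": {
  "plan": [
    [[0, 0, 0], [0, -0.03, 0], 1],
    [[0, 0, 0], [0, -0.1, 0], 1],
    [[0, 0, 0], [0, -0.25, -0.02], 1],
    [[0, 0, 0], [0, -0.4, -0.05], 1],
    [[0, 0, 0], [0, -0.4, -0.05], 1]
  ]
}}

```text
time_s: 8.85
eef_pos: [0.4468, 0.0217, 0.212]
ee_rot: [-0.499, 0.488, -0.502, 0.51]
contact_force: [-0.3, -1.0, 0.0]
opening: 0.002
```

Request:
{"name": "send_rows", "arguments": {
  "plan": [
    [[0, 0, 0], [0, -0.1, 0], 1],
    [[0, 0, 0], [0, -0.1, 0], 1],
    [[0, 0, 0], [0, -0.1, 0], 1],
    [[0, 0, 0], [0, -0.1, 0], 1]
  ]
}}

```text
time_s: 9.25
eef_pos: [0.4456, 0.0216, 0.241]
ee_rot: [-0.499, 0.489, -0.503, 0.51]
contact_force: [0.6, -0.5, 0.5]
opening: 0.003
```

Run:
```python
from h import *
import cv2
np.set_printoptions(precision=4,suppress=True)
s=env.read_state();print(s["time_s"],s["eef_pos"],s["contact_force"])
im,d=env.camera("scene")
cv2.imwrite("pics/scene9.png",cv2.resize(im[150:350,205:425,::-1],None,fx=3,fy=3,interpolation=cv2.INTER_CUBIC))
ref=np.load("scene0.npz")['im'].astype(int)
# tray floor height (inside surface) in depth
for p in [(247,355),(200,310),(300,380)]:
    u,v=p[0]/3.6+205,p[1]/3.6+150;o,r=ray("scene",u,v);print(o+r*d[int(v),int(u)])
im,d=env.camera("side")
for p in [(509,283),(440,315),(568,250)]:
    u,v=p[0]/3.6+210,p[1]/3.6+140;o,r=ray("side",u,v);print("key",o+r*d[int(round(v)),int(round(u))])
```

```text
9.25 [0.4456 0.0216 0.241 ] [ 0.5873 -0.451   0.5446]
[0.678  0.0968 0.0815]
[0.6838 0.0284 0.0813]
[0.6578 0.1459 0.0823]
key [0.451  0.0281 0.081 ]
key [0.4625 0.0919 0.0803]
key [ 0.4456 -0.0335  0.0809]
```

View pics/scene9.png

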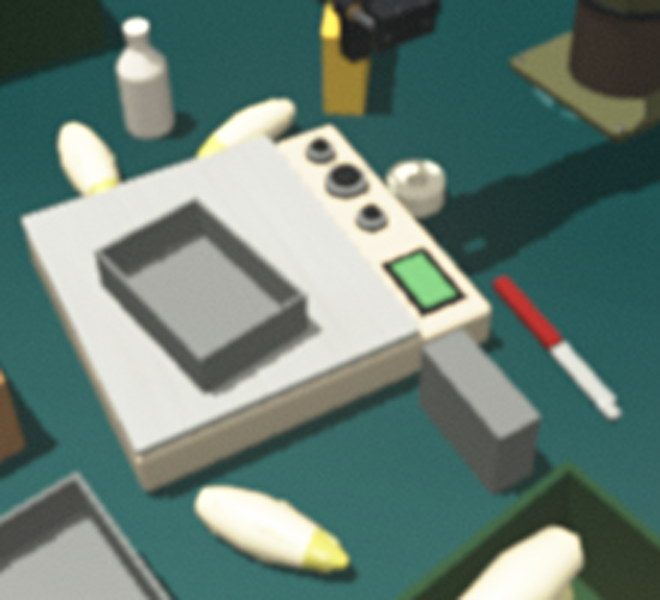

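The tray lies flat wholly on the plate (crop ~(203,290)). All three keys are up at equal height (~(320,150), (346,180), (372,217)), and the gripper is clear. I hand the job in.

```bash
python3 -c "
from plant import env
print(env.job_done())"
```

```text
the job is handed in; nothing more can be done
None
```

The large tray lies on its base on the plate, and the biggest key, the middle of the three, has been pressed fully down and released. I handed the job in at about 9.4 s of the 40 s allowed, and it gives no verdict.

- **Tray:** I pushed it at the rim with closed fingertips and it fell onto its base. Its centre is about 31 mm (x) and 49 mm (y) from the plate's centre. Its floor reads level in the depth picture, within about 1 mm between three points.
- **Key:** I pressed it twice, the second time to check the travel. The force rose to about 3.4 N and then hit a hard stop at 13–28 N, about 6 mm below first contact.
- **Last look:** all three keys read the same height, so they are up again. The gripper is clear, and I could see no bystander moved.
- **Not confirmed:** I could not read the display at this resolution, so the zero reading is not checked. Position readings wandered by up to a few millimetres while moving, and key heights differed by 3–5 mm between triangulation and depth. I therefore judged the press by force.

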